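# Put the dovetailed drawer side away, tails inward

## Robot

A 6-joint arm with a two-finger parallel gripper is mounted at the origin on the work surface. World frame = base frame: x ahead of the robot, y to its left, z up, the work surface at z = 0. Lengths are in mm, angles in rad, forces in N, time in s.
With the tool pointing down it reaches from about 275 to 1000 mm from the base axis. Payload 8.4 kg.
Tool frame: the origin (TCP) lies midway between the tips of the shut fingers; the grasp point (between the pads) lies 19 mm behind it; z points along the fingers, y is the line along which they close (so a half turn about z gives the same grasp; the last joint's range is limited). The gripper opens to 85 mm and grips with 20 to 120 N. Pads are 22 mm wide; open, the fingers measure 114 mm over their backs; the gripper's body (76 mm by 85 mm) begins 54 mm behind the grasp point. The pads swing forward as they close: fully open they stand 13 mm farther back than shut.
Start: joints at [-1.299, 0.353, 1.633, -0, 1.155, -0.002], TCP at [168.993, -601.722, 231.281] pointing down, gripper open.
Joint ranges: [-2.63, 2.63], [-0.92, 2.1], [0.06, 2.66], [-1.3, 4.44], [0, 2.69], [-3.02, 3.02]. Speed limits (rad/s): [2.22, 2.22, 2.79, 3.14, 3.14, 3.14].

## Interface

Orientations are given as [roll, pitch, yaw] about the fixed x, y, z axes, in that order (R = Rz(yaw) Ry(pitch) Rx(roll)).
In Python, from rig import r, cams gives the robot as it stands. The module is installed in compiled form; this text tells all that it offers.
- The arm moves only by the tool send_rows, never from a script. Its argument "targets" is one flat list of numbers, 7 for each row, row after row: the shift along the tool's x, y, z in m, then the turn, a rotation vector about the tool's x, y, z in rad, then the opening, from -1 (shut) to 1 (fully open). In form: [tx, ty, tz, wx, wy, wz, fingers, tx, ty, tz, wx, wy, wz, fingers, ...]. A call has 1 to 12 rows; each row is the pose to reach, as a shift and turn from the pose commanded when the call began, along the tool's axes at that moment; what a row does not reach only later rows make up. A row lasts 1/12 s, in which the tool goes at most 41.7 mm and 7.16 degrees, less where a joint would pass 70% of its speed; a pose out of reach is approached as far as the arm can. A call with a gripper value outside its range is refused whole. The fingers move at their own pace and stop on an object; "grip_force" is the grip in N (left out, the last holds). Time passes only in rows, so rows that repeat a pose let the fingers close. It gives the time, the measured TCP pose, the force, the opening and the grip force at its end, in the units of the state.
- r.sense(): the state, without advancing time (a new reading comes with each control period).
- cams.grab_frame(name): name is "scene" or "top" or "wrist"; returns a dict with "color" (480x640x3 uint8, blue, green, red), "fx", "fy", "cx", "cy" (pixels), "xyz" and "attitude" of the camera in the world. Camera axes: x right, y down, z forward; pixel columns grow to the right and rows downward; lengths in mm; the calibration is good to about 2 mm. A picture is of the moment at which its call begins. There is no depth.
- r.sign_off(): hands the job in; it is judged then, once.
The state is a dict: "clock": time; "qpos": joint angles; "qvel": joint speeds; "joint_efforts": joint torques, N m; "eef_pos": TCP position; "tcp_rot": TCP orientation; "contact_force": force on the tool from outside, world axes, zero at the start; "wrist_torque": the same for the moment, N m; "opening": opening from 0.0 (shut) to 1.0 (fully open); "grasp_force": force on a finger pad.
Only numpy, scipy, OpenCV 4.12 (cv2) and the standard library are available. Lean on these libraries where they do the work, as an engineer would, in place of code of your own. Each camera call takes 0.05 s, during which the arm holds its last target. There are 200 camera calls.

## Task

The pale pine drawer side lies in the red cradle with its freshly cut dovetails sticking out; put it away in the empty blue bay, lying flat with the dovetails inward and pushed up to the back, the plain end sticking out, and let go. The pine bruises: hold it with a light grip (no more than 40 N), and set it down and slide it in gently, without knocks. Leave the dark drawer side in the other bay and everything else on the bench where it is.

Things in the scene. Friction and masses are not known exactly. Their poses are not given: they have to be found in the camera images.
- side: the workpiece: pale pine drawer side, a flat board 180 long (x) x 50 wide (y) x 20 thick (z) mm, about 0.1 kg, with two dovetail tails 20 mm long at its -x end behind a dark marked line. Origin: centre of its underside, z up. At the start it lies in the red cradle, where only the 60 to 70 mm at the tail end stands out and can be gripped.
- side_tails (a point): middle of the tail end face of the pale board (x = -90 mm, half way up its thickness)
- side_plain (a point): middle of the plain end face of the pale board (x = +90 mm, half way up its thickness)
- cradle: red-walled open-topped sawing cradle fixed to the bench, holding the pale board at the start; same shape and size as the blue bays: 128 x 76 x 44 mm outside, floor 12 mm thick, inside 60 mm wide, mouth at its -x end (x = -64 mm), stop at x = +56 mm. Origin: centre of its underside.
- slot_free: blue-walled open-topped storage bay fixed to the bench, mouth at its -x end, towards the bench's middle. Outside 128 x 76 x 44 mm (44 high); floor 12 mm thick, inside 60 mm wide, from the mouth (x = -64 mm) to the back stop (x = +56 mm). Origin: centre of its underside. This one is empty. Which of the two places it stands in varies.
- slot_full: blue-walled open-topped storage bay fixed to the bench, mouth at its -x end, towards the bench's middle. Outside 128 x 76 x 44 mm (44 high); floor 12 mm thick, inside 60 mm wide, from the mouth (x = -64 mm) to the back stop (x = +56 mm). Origin: centre of its underside. This one already holds the dark board.
- mat: flat black rubber mat fixed on the bench between the cradle and the bays, 200 (x) x 260 (y) x 4 mm thick, free of things: a soft place to lay the board while changing grip. Origin: centre of its underside.
- stored: dark brown drawer side of the same shape, 180 x 50 x 20 mm, stored in the other blue bay, its plain end standing out by 60 mm; origin: centre of its underside
- mallet: carpenter's wooden mallet lying on the far part of the bench, block head 70 x 120 x 80 mm with a round handle; origin: centre of its underside (of the head)
- chisel: bench chisel lying flat, 205 mm long, yellow handle, steel blade; origin: centre of its underside
- square: try square lying flat, dark wooden stock 100 mm, steel blade 110 mm; origin: centre of its underside (of the stock)
- glue: white glue bottle with red cap, standing, 56 mm across, 120 mm tall; origin: centre of its underside
- offcut: small pine offcut 70 x 38 x 30 mm; origin: centre of its underside
- tape: yellow tape measure, 66 x 35 x 62 mm; origin: centre of its underside
- tin: low green tin, standing, 70 mm across, 50 mm tall; origin: centre of its underside
There are look-alikes about, which are no part of the job. What is shaped like the side but pink is not meant.

How it is judged:
By the outcome, as a careful person would: the job done as asked, in the order asked, and still so for the second after the job is handed in, with the robot touching nothing.
It also fails if it takes over 54 s, if anything falls off the work surface, if the arm or the gripper's body presses on something with over 40 N, if the wrist force passes 120 N, or if a joint passes its speed limit or range.

## Working session

There is one attempt and no reset: what is moved stays moved. The work goes in short steps, Python scripts to look and compute and a tool call to move; the robot and the scene stay as the last step left them, time stands still between calls to the robot, and variables do not carry over. Pictures are saved under pics/ and viewed, at most 10 in all, crops included, and the job is handed in when it is done.

Besides the shell and the picture viewer there is one more tool, called as name(argument=value, ...) on one line, values as JSON. send_rows: Moves the arm, as the interface text tells. Its arguments: {"type":"object","properties":{"targets":{"type":"array"},"grip_force":{"type":"number"}},"required":["targets"]}

```bash
mkdir -p pics
python3 - <<'E'
from rig import r,cams
import cv2,json
for n in("scene","top"):
    f=cams.grab_frame(n);cv2.imwrite(f"pics/{n}0.png",f["color"])
    print(n,{k:(v.tolist() if hasattr(v,'tolist') else v) for k,v in f.items() if k!="color"})
print(r.sense())
E
```

```text
scene {'fx': 552.5523436912744, 'fy': 552.5523436912744, 'cx': 311.7968276030765, 'cy': 238.55539455597093, 'xyz': [1457.225471712514, -675.97993696667, 1103.6521488148219], 'attitude': [-2.3255651604007985, 0.01528873289860977, 0.960932397219169]}
top {'fx': 476.52510016039383, 'fy': 476.52510016039383, 'cx': 324.19453404218046, 'cy': 247.16460779324441, 'xyz': [435.67311882938776, -60.42198153245736, 1137.5854703028679], 'attitude': [-3.03761367731971, -0.005931807147626422, -1.5736994499293848]}
{'clock': 0.1, 'qpos': array([-1.29937580e+00,  3.53587536e-01,  1.63406699e+00, -1.91454103e-05,
        1.15523420e+00, -2.39884527e-03]), 'qvel': array([ 4.98927323e-04, -5.87451189e-04, -1.73142496e-03,  7.48316844e-04,
       -2.53447086e-05,  1.34371423e-04]), 'joint_efforts': array([ 8.28985558e-04, -6.06355548e+01, -3.42821538e+01,  4.24030236e-05,
        4.06712774e-03, -2.18711091e-05]), 'eef_pos': array([ 168.88241822, -601.28934589,  230.62827594]), 'tcp_rot': array([-3.14029654e+00,  1.43967827e-05,  2.73827117e-01]), 'contact_force': array([-0.48448151, -0.10899206, -0.36248226]), 'wrist_torque': array([ 0.03877868, -0.02366857, -0.00814942]), 'grasp_force': 0.0, 'opening': 1.0006386151122368}
```

View pics/top0.png

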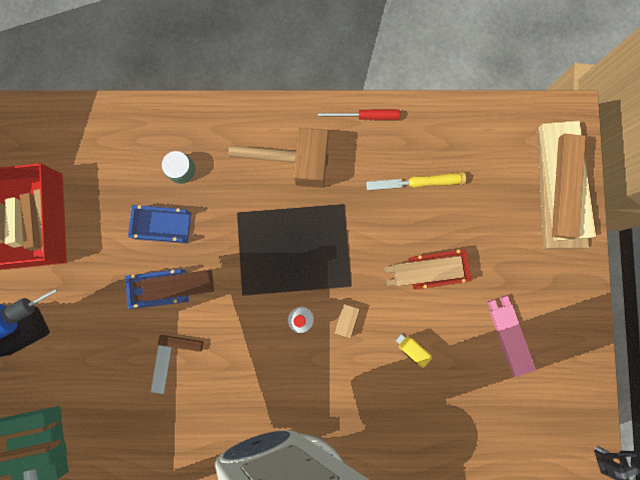

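View pics/scene0.png

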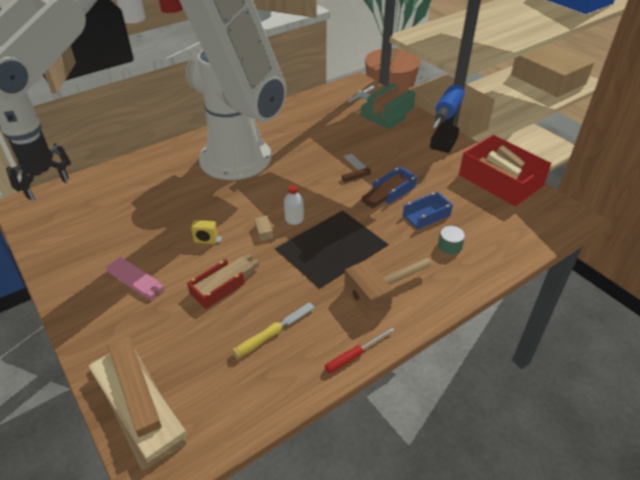

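The top view shows the cradle at about (440,270) with the pale board's tails pointing left (+y). The mat is at (293,250), the empty bay at (160,223) with its mouth to the right, and the dark board in the bay at (157,287). The tails already point the right way, so I only need to change grip on the mat.

```bash
cat > h.py <<'E'
import numpy as np,cv2
from scipy.spatial.transform import Rotation as Ro
def ray(f,u,v,z):
    d=Ro.from_euler('xyz',f["attitude"]).apply([(u-f["cx"])/f["fx"],(v-f["cy"])/f["fy"],1])
    c=np.array(f["xyz"]);return (c+d*(z-c[2])/d[2])
E
python3 - <<'E'
from rig import cams
import cv2,numpy as np
from h import *
f=cams.grab_frame("top");im=f["color"]
a=cv2.resize(im[240:300,380:480],None,fx=8,fy=8,interpolation=cv2.INTER_CUBIC)[:, :800]
b=cv2.resize(im[195:265,120:200],None,fx=8,fy=8,interpolation=cv2.INTER_CUBIC)
cv2.imwrite("pics/a.png",a);cv2.imwrite("pics/b.png",b)
E
```

```text
(no output)
```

View pics/a.png

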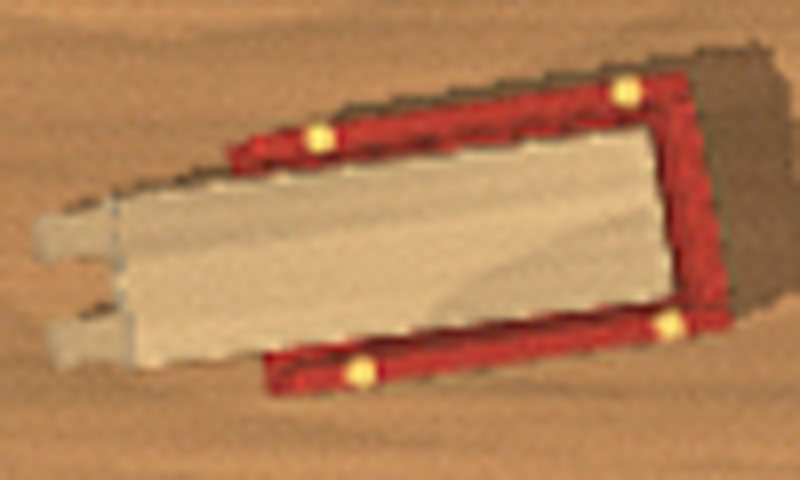

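View pics/b.png

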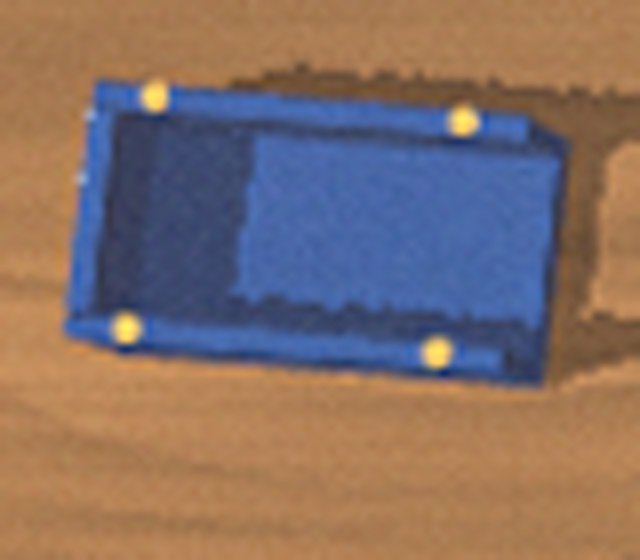

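The crops give sub-pixel corners. Board (crop a): line ends (113,200) and (133,368), plain end (648,128) and (672,300). Free bay (crop b): rim pins (155,97), (463,122), (127,328), (436,353), with the back at left (97,82)/(67,338). Next I turn these into positions.

Run:
```python
from rig import cams
from h import *
f=cams.grab_frame("top")
def P(p,off,z): return ray(f,(p[0]+.5)/8-.5+off[0],(p[1]+.5)/8-.5+off[1],z)[:2]
A=(380,240);B=(120,195)
g={}
for n,p,o,z in [("l1",(113,200),A,32),("l2",(133,368),A,32),("e1",(648,128),A,32),("e2",(672,300),A,32),("t1",(35,218),A,32),("t2",(58,368),A,32),
 ("c1",(230,150),A,44),("c2",(268,392),A,44),("c3",(686,75),A,44),("c4",(732,325),A,44),
 ("b1",(97,82),B,44),("b2",(530,118),B,44),("b3",(65,335),B,44),("b4",(503,368),B,44),
 ("p1",(155,97),B,44),("p2",(463,122),B,44),("p3",(127,328),B,44),("p4",(436,353),B,44)]:
    g[n]=P(p,o,z);print(n,g[n].round(1))
ang=lambda a,b:np.degrees(np.arctan2(*(g[b]-g[a])[::-1]))
N=lambda a,b:np.linalg.norm(g[a]-g[b]).round(1)
print("board dir",ang("l1","e1"),ang("l2","e2"),N("l1","e1"),N("l1","l2"),N("e1","e2"))
print("bay dir",ang("p2","p1"),ang("p4","p3"),ang("b2","b1"),ang("b4","b3"),N("b1","b2"),N("b1","b3"),N("b2","b4"))
print("pins mid",(g["p1"]+g["p2"]+g["p3"]+g["p4"])/4,"bay axis back",(g["b1"]+g["b3"])/2,"mouth",(g["b2"]+g["b4"])/2)
print("board line mid",(g["l1"]+g["l2"])/2,"end mid",(g["e1"]+g["e2"])/2)
print("mat",[ray(f,u,v,4)[:2].round() for u,v in [(238,212),(345,205),(351,286),(242,295)]])
```

```text
l1 [ 510.  -228.8]
l2 [ 461.3 -233.7]
e1 [ 530.6 -385.3]
e2 [ 480.5 -390.7]
t1 [ 504.8 -206.1]
t2 [ 461.3 -212. ]
c1 [ 523.5 -261. ]
c2 [ 454.  -270.4]
c3 [ 544.9 -393.3]
c4 [ 472.8 -404.1]
b1 [649.7 379.7]
b2 [638.9 253.9]
b3 [575.7 386.1]
b4 [565.8 259.7]
p1 [645.3 362.8]
p2 [637.8 273.3]
p3 [577.7 368.3]
p4 [570.2 279.1]
board dir -82.48890734885182 -83.00946119020828 157.9 49.0 50.4
bay dir 85.19573219513153 85.21955803557927 85.08196086716963 85.53796175586996 126.3 74.3 73.3
pins mid [607.74363446 320.87562155] bay axis back [612.71440891 382.90646434] mouth [602.37065655 256.81338979]
board line mid [ 485.61813652 -231.29029852] end mid [ 505.55608073 -388.00197623]
mat [array([640., 140.]), array([ 656., -118.]), array([ 461., -131.]), array([441., 127.])]
```

```bash
cat >> h.py <<'E'
def delta(r,x,y,z,yaw_deg):
    s=r.sense();R0=Ro.from_euler('xyz',s["tcp_rot"]);R1=Ro.from_euler('xyz',[np.pi,0,np.radians(yaw_deg)])
    t=R0.inv().apply(np.array([x,y,z])-s["eef_pos"])/1000
    print("clock",s["clock"],"F",s["contact_force"].round(1),"grip",s["grasp_force"],"shift m",t.round(4),"rot",(R0.inv()*R1).as_rotvec().round(4))
E
python3 -c "
from rig import r
from h import *
delta(r,487.3,-245.1,120,97.25)"
```

```text
clock 0.2 F [0.5 0.2 0.1] grip 0.0 shift m [ 0.4029 -0.2569  0.1111] rot [-7.0000e-04 -6.0000e-04 -1.4236e+00]
```

send_rows(targets=[0.4029, -0.2569, 0.1111, 0, 0, -1.4236, 1, 0.4029, -0.2569, 0.1111, 0, 0, -1.4236, 1, 0.4029, -0.2569, 0.1111, 0, 0, -1.4236, 1, 0.4029, -0.2569, 0.1111, 0, 0, -1.4236, 1, 0.4029, -0.2569, 0.1111, 0, 0, -1.4236, 1, 0.4029, -0.2569, 0.1111, 0, 0, -1.4236, 1, 0.4029, -0.2569, 0.1111, 0, 0, -1.4236, 1, 0.4029, -0.2569, 0.1111, 0, 0, -1.4236, 1, 0.4029, -0.2569, 0.1111, 0, 0, -1.4236, 1, 0.4029, -0.2569, 0.1111, 0, 0, -1.4236, 1, 0.4029, -0.2569, 0.1111, 0, 0, -1.4236, 1, 0.4029, -0.2569, 0.1111, 0, 0, -1.4236, 1], grip_force=30)

```text
clock: 1.2
eef_pos: [488.9, -243.0, 119.5]
tcp_rot: [3.141, -0.0, 1.705]
contact_force: [0.3, -1.4, 0.5]
opening: 1.002
grasp_force: 0.0
```

```bash
python3 -c "
from rig import r,cams
from h import *
f=cams.grab_frame('wrist');cv2.imwrite('pics/w1.png',f['color']);print(f['xyz'],f['attitude'],f['fx'])
delta(r,487.3,-245.1,9,97.25)"
```

```text
[ 479.85718898 -178.87026012  262.27914335] [2.87948908e+00 8.06374111e-04 1.33949736e-01] 351.033308328513
clock 1.25 F [ 2.7  2.2 -0.5] grip 0.0 shift m [-0.0047 -0.0047  0.1095] rot [ 0.0009 -0.0019  0.0089]
```

View pics/w1.png

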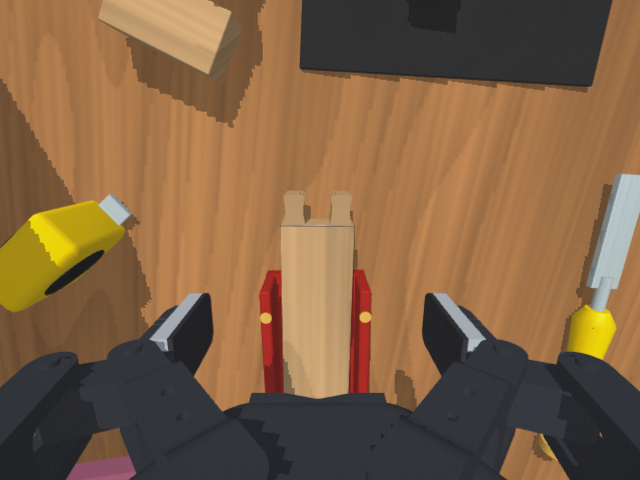

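The wrist view shows the board centred between the fingers, at column 317 against a finger midpoint of about 318. The tail end is at row 192, the line at row 226, and the cradle mouth at row 271. I'll check the position along the board before going down.

```bash
python3 -c "
from rig import r,cams
from h import *
f=cams.grab_frame('wrist')
for p,z in (((317,192),32),((317,226),32),((283,226),32),((353,226),32),((265,271),44),((365,271),44),((318,390),32)): print(ray(f,*p,z).round(1))
delta(r,487.3,-245.1,70,97.25)"
```

```text
[ 485.8 -204.5   32. ]
[ 488.8 -227.    32. ]
[ 466.3 -230.1   32. ]
[ 512.7 -223.8   32. ]
[ 458.7 -258.9   44. ]
[ 523.8 -250.1   44. ]
[ 506.8 -353.9   32. ]
clock 1.3 F [-0.6 -1.1  0.3] grip 0.0 shift m [-0.0029 -0.0026  0.049 ] rot [-0.0004 -0.0013  0.006 ]
```

send_rows(targets=[-0.004, -0.001, 0.012, 0, 0, 0.006, 1, -0.004, -0.001, 0.025, 0, 0, 0.006, 1, -0.004, -0.001, 0.038, 0, 0, 0.006, 1, -0.004, -0.001, 0.051, 0, 0, 0.006, 1, -0.004, -0.001, 0.064, 0, 0, 0.006, 1, -0.004, -0.001, 0.077, 0, 0, 0.006, 1, -0.004, -0.001, 0.088, 0, 0, 0.006, 1, -0.004, -0.001, 0.097, 0, 0, 0.006, 1, -0.004, -0.001, 0.103, 0, 0, 0.006, 1, -0.004, -0.001, 0.107, 0, 0, 0.006, 1, -0.004, -0.001, 0.109, 0, 0, 0.006, 1, -0.004, -0.001, 0.11, 0, 0, 0.006, 1], grip_force=30)

```text
clock: 2.3
eef_pos: [487.0, -249.7, 10.1]
tcp_rot: [3.141, 0.0, 1.691]
contact_force: [-0.4, -0.2, 0.4]
opening: 1.001
grasp_force: 0.0
```

send_rows(targets=[0, 0, 0, 0, 0, 0, 0.5, 0, 0, 0, 0, 0, 0, 0.4, 0, 0, 0, 0, 0, 0, 0.3, 0, 0, 0, 0, 0, 0, 0.25, 0, 0, 0, 0, 0, 0, 0.2, 0, 0, 0, 0, 0, 0, 0.15, 0, 0, 0, 0, 0, 0, 0.1, 0, 0, 0, 0, 0, 0, 0.05, 0, 0, 0, 0, 0, 0, 0, 0, 0, 0, 0, 0, 0, -0.1, 0, 0, 0, 0, 0, 0, -0.2, 0, 0, 0, 0, 0, 0, -0.3], grip_force=30)

```text
clock: 3.3
eef_pos: [487.3, -249.6, 10.6]
tcp_rot: [3.141, 0.0, 1.691]
contact_force: [-0.7, 1.2, 4.8]
opening: 0.582
grasp_force: 30.4
```

send_rows(targets=[0, 0, -0.001, 0, 0, 0, -0.3, 0, 0, -0.003, 0, 0, 0, -0.3, 0, 0, -0.006, 0, 0, 0, -0.3, 0, 0, -0.01, 0, 0, 0, -0.3, 0, 0, -0.016, 0, 0, 0, -0.3, 0, 0, -0.024, 0, 0, 0, -0.3, 0, 0, -0.034, 0, 0, 0, -0.3, 0, 0, -0.044, 0, 0, 0, -0.3, 0, 0, -0.054, 0, 0, 0, -0.3, 0, 0, -0.062, 0, 0, 0, -0.3, 0, 0, -0.068, 0, 0, 0, -0.3, 0, 0, -0.07, 0, 0, 0, -0.3], grip_force=30)

```text
clock: 4.3
eef_pos: [487.5, -249.9, 81.6]
tcp_rot: [3.14, 0.001, 1.691]
contact_force: [0.6, -0.9, -1.4]
opening: 0.583
grasp_force: 31.0
```

```bash
python3 -c "
from rig import r,cams
from h import *
a=cams.grab_frame('scene')['color'][200:340,120:320];w=cams.grab_frame('wrist')['color'][:,120:520]
a=cv2.resize(a,(400,280));cv2.imwrite('pics/g1.png',np.hstack([np.vstack([a,a*0])[:480],w]))
delta(r,549,31,81,90)"
```

```text
clock 4.4 F [ 0.5 -0.6 -0.6] grip 31.017225980758667 shift m [ 0.2712  0.0952 -0.0004] rot [0.0007 0.0005 0.1206]
```

View pics/g1.png

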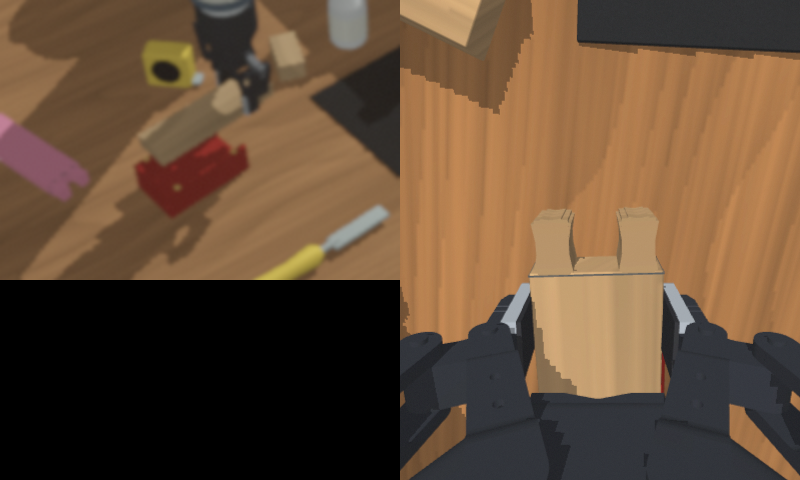

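The board is held level in the gripper: in the right half the line is at about row 273 and the tails are free. Next I carry it over the mat.

```bash
python3 -c "
from rig import r,cams
from h import *
delta(r,553,52,80,85.2)"
```

```text
clock 4.4 F [ 0.5 -0.6 -0.6] grip 31.017225980758667 shift m [0.2916 0.1017 0.0006] rot [0.0008 0.0004 0.2043]
```

send_rows(targets=[0.003, 0.001, 0, 0, 0, 0.002, -0.3, 0.009, 0.003, 0, 0, 0, 0.006, -0.3, 0.018, 0.006, 0, 0, 0, 0.012, -0.3, 0.03, 0.0105, 0, 0, 0, 0.021, -0.3, 0.045, 0.0157, 0, 0, 0, 0.032, -0.3, 0.062, 0.0216, 0, 0, 0, 0.044, -0.3, 0.08, 0.028, 0, 0, 0, 0.056, -0.3, 0.099, 0.0345, 0, 0, 0, 0.07, -0.3, 0.118, 0.041, 0, 0, 0, 0.083, -0.3, 0.137, 0.048, 0, 0, 0, 0.096, -0.3, 0.156, 0.0544, 0, 0, 0, 0.11, -0.3, 0.175, 0.061, 0, 0, 0, 0.1226, -0.3], grip_force=30)

```text
clock: 5.4
eef_pos: [526.1, -66.6, 79.8]
tcp_rot: [-3.141, -0.0, 1.568]
contact_force: [0.8, 0.1, -0.9]
opening: 0.582
grasp_force: 31.1
```

send_rows(targets=[0.019, 0.004, 0, 0, 0, 0.013, -0.3, 0.037, 0.008, 0, 0, 0, 0.025, -0.3, 0.054, 0.0117, 0, 0, 0, 0.037, -0.3, 0.07, 0.0151, 0, 0, 0, 0.047, -0.3, 0.084, 0.0182, 0, 0, 0, 0.057, -0.3, 0.096, 0.0208, 0, 0, 0, 0.065, -0.3, 0.106, 0.0229, 0, 0, 0, 0.072, -0.3, 0.113, 0.0244, 0, 0, 0, 0.076, -0.3, 0.118, 0.0255, 0, 0, 0, 0.08, -0.3, 0.1205, 0.026, 0, 0, 0, 0.0815, -0.3, 0.1207, 0.0261, 0, 0, 0, 0.0817, -0.3, 0.1207, 0.0261, 0, 0, 0, 0.0817, -0.3], grip_force=30)

```text
clock: 6.4
eef_pos: [552.7, 51.9, 80.1]
tcp_rot: [-3.141, 0.0, 1.487]
contact_force: [0.7, 0.5, -1.3]
opening: 0.582
grasp_force: 31.1
```

send_rows(targets=[0, 0, 0.003, 0, 0, 0, -0.3, 0, 0, 0.01, 0, 0, 0, -0.3, 0, 0, 0.02, 0, 0, 0, -0.3, 0, 0, 0.031, 0, 0, 0, -0.3, 0, 0, 0.042, 0, 0, 0, -0.3, 0, 0, 0.052, 0, 0, 0, -0.3, 0, 0, 0.06, 0, 0, 0, -0.3, 0, 0, 0.066, 0, 0, 0, -0.3, 0, 0, 0.07, 0, 0, 0, -0.3, 0, 0, 0.072, 0, 0, 0, -0.3, 0, 0, 0.073, 0, 0, 0, -0.3, 0, 0, 0.0735, 0, 0, 0, -0.3], grip_force=30)

```text
clock: 7.4
eef_pos: [553.0, 52.2, 6.8]
tcp_rot: [3.141, -0.0, 1.487]
contact_force: [0.6, -0.4, -2.0]
opening: 0.579
grasp_force: 31.0
```

send_rows(targets=[0, 0, 0.0005, 0, 0, 0, -0.3, 0, 0, 0.001, 0, 0, 0, -0.3, 0, 0, 0.0015, 0, 0, 0, -0.3, 0, 0, 0.002, 0, 0, 0, -0.3, 0, 0, 0.0025, 0, 0, 0, -0.3, 0, 0, 0.003, 0, 0, 0, -0.3, 0, 0, 0.003, 0, 0, 0, -0.3], grip_force=30)

```text
clock: 7.98
eef_pos: [552.7, 52.1, 3.6]
tcp_rot: [-3.141, 0.0, 1.487]
contact_force: [0.1, -0.2, -0.7]
opening: 0.58
grasp_force: 31.0
```

Nearly down; a little more until contact shows.

send_rows(targets=[0, 0, 0.0004, 0, 0, 0, -0.3, 0, 0, 0.0008, 0, 0, 0, -0.3, 0, 0, 0.0012, 0, 0, 0, -0.3, 0, 0, 0.0016, 0, 0, 0, -0.3, 0, 0, 0.0016, 0, 0, 0, -0.3], grip_force=30)

```text
clock: 8.4
eef_pos: [552.9, 52.2, 2.8]
tcp_rot: [3.141, -0.0, 1.487]
contact_force: [-2.7, -0.1, 8.8]
opening: 0.578
grasp_force: 32.0
```

send_rows(targets=[0, 0, 0, 0, 0, 0, 0.25, 0, 0, 0, 0, 0, 0, 0.4, 0, 0, 0, 0, 0, 0, 0.6, 0, 0, 0, 0, 0, 0, 0.8, 0, 0, 0, 0, 0, 0, 1, 0, 0, 0, 0, 0, 0, 1, 0, 0, 0, 0, 0, 0, 1, 0, 0, -0.003, 0, 0, 0, 1, 0, 0, -0.012, 0, 0, 0, 1, 0, 0, -0.028, 0, 0, 0, 1, 0, 0, -0.044, 0, 0, 0, 1, 0, 0, -0.05, 0, 0, 0, 1], grip_force=30)

```text
clock: 9.4
eef_pos: [554.0, 52.3, 54.5]
tcp_rot: [3.139, -0.0, 1.487]
contact_force: [0.6, -0.0, 0.3]
opening: 1.002
grasp_force: 0.0
```

send_rows(targets=[-0.003, 0, 0, 0, 0, 0, 1, -0.01, 0, 0, 0, 0, 0, 1, -0.02, 0, 0, 0, 0, 0, 1, -0.033, 0, 0, 0, 0, 0, 1, -0.048, 0, 0, 0, 0, 0, 1, -0.063, 0, 0, 0, 0, 0, 1, -0.077, 0, 0, 0, 0, 0, 1, -0.089, 0, 0, 0, 0, 0, 1, -0.097, 0, 0, 0, 0, 0, 1, -0.101, 0, 0, 0, 0, 0, 1, -0.103, 0, 0, 0, 0, 0, 1, -0.103, 0, 0, 0, 0, 0, 1])

```text
clock: 10.4
eef_pos: [544.1, -50.7, 52.0]
tcp_rot: [-3.141, -0.0, 1.487]
contact_force: [-0.4, 0.4, 0.2]
opening: 0.998
grasp_force: 0.0
```

```bash
python3 -c "
from rig import r,cams
from h import *
w=cams.grab_frame('wrist');t=cams.grab_frame('top')['color'][190:310,230:370]
print(w['xyz'],w['attitude'],w['cx'],w['cy'],r.sense()['eef_pos'],r.sense()['tcp_rot'])
t=cv2.resize(t,(400,343));p=np.zeros((480,800,3),np.uint8);p[:343,:400]=t;p[:,400:]=w['color'][:,120:520];cv2.imwrite('pics/m1.png',p)"
```

```text
[549.44259905  13.77646438 194.69456993] [ 2.87897080e+00  1.10601900e-03 -8.47569387e-02] 317.28348455507586 240.27665630447788 [544.15242711 -50.15364684  52.03969423] [-3.14148726e+00 -1.01092863e-04  1.48727525e+00]
```

View pics/m1.png

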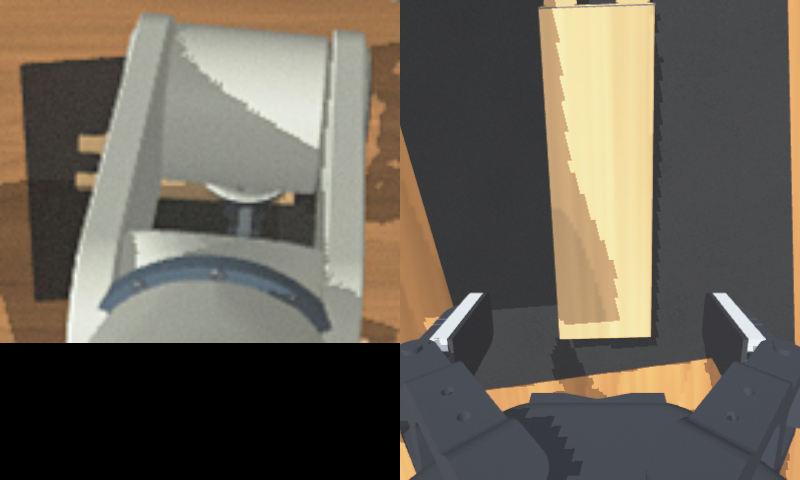

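The board lies flat on the mat. In wrist pixels its plain end is at about row 338, columns 279 to 371, and the line is at row 5, columns 260 to 375. It may be slightly turned relative to the tool.

```bash
python3 -c "
from rig import r,cams
from h import *
w=cams.grab_frame('wrist')
q=[ray(w,*p,24)[:2] for p in ((260,7),(375,5),(279,339),(371,337))]
print(np.round(q,1))
l=(q[0]+q[1])/2;e=(q[2]+q[3])/2;d=l-e;print('len',np.linalg.norm(d),'yaw',np.degrees(np.arctan2(d[1],d[0])),'end',e)
for a,b in((2,0),(3,1)): print(np.degrees(np.arctan2(*(q[b]-q[a])[::-1])))
u=d/np.linalg.norm(d);g=e+35*u;print(g);delta(r,*g,4,np.degrees(np.arctan2(d[1],d[0])))"
```

```text
[[529.7  73.6]
 [578.7  70.2]
 [520.  -85.1]
 [570.  -88.1]]
len 158.77564968701557 yaw 86.66646780449746 end [545.00827204 -86.58691876]
86.49049674349656
86.84298048079616
[547.04346232 -51.64614028]
clock 10.55 F [-0.3 -0.  -0.1] grip 0.0 shift m [-0.0014  0.003   0.0481] rot [-0.     -0.0001 -0.0251]
```

send_rows(targets=[-0.001, 0.003, 0.004, 0, 0, -0.025, 1, -0.001, 0.003, 0.01, 0, 0, -0.025, 1, -0.001, 0.003, 0.018, 0, 0, -0.025, 1, -0.001, 0.003, 0.026, 0, 0, -0.025, 1, -0.001, 0.003, 0.034, 0, 0, -0.025, 1, -0.001, 0.003, 0.04, 0, 0, -0.025, 1, -0.001, 0.003, 0.044, 0, 0, -0.025, 1, -0.001, 0.003, 0.046, 0, 0, -0.025, 1, -0.001, 0.003, 0.047, 0, 0, -0.025, 1, -0.001, 0.003, 0.047, 0, 0, -0.025, 1])

```text
clock: 11.38
eef_pos: [547.1, -51.7, 5.0]
tcp_rot: [-3.141, -0.0, 1.512]
contact_force: [-0.1, -0.4, 0.4]
opening: 1.001
grasp_force: 0.0
```

send_rows(targets=[0, 0, 0, 0, 0, 0, 0.5, 0, 0, 0, 0, 0, 0, 0.4, 0, 0, 0, 0, 0, 0, 0.3, 0, 0, 0, 0, 0, 0, 0.25, 0, 0, 0, 0, 0, 0, 0.2, 0, 0, 0, 0, 0, 0, 0.15, 0, 0, 0, 0, 0, 0, 0.1, 0, 0, 0, 0, 0, 0, 0.05, 0, 0, 0, 0, 0, 0, 0, 0, 0, 0, 0, 0, 0, -0.1, 0, 0, 0, 0, 0, 0, -0.2, 0, 0, 0, 0, 0, 0, -0.3], grip_force=32)

```text
clock: 12.38
eef_pos: [547.2, -51.8, 5.4]
tcp_rot: [3.141, 0.0, 1.512]
contact_force: [0.1, -0.4, 5.7]
opening: 0.575
grasp_force: 32.8
```

send_rows(targets=[0, 0, -0.001, 0, 0, 0, -0.3, 0, 0, -0.003, 0, 0, 0, -0.3, 0, 0, -0.006, 0, 0, 0, -0.3, 0, 0, -0.01, 0, 0, 0, -0.3, 0, 0, -0.016, 0, 0, 0, -0.3, 0, 0, -0.024, 0, 0, 0, -0.3, 0, 0, -0.034, 0, 0, 0, -0.3, 0, 0, -0.044, 0, 0, 0, -0.3, 0, 0, -0.054, 0, 0, 0, -0.3, 0, 0, -0.062, 0, 0, 0, -0.3, 0, 0, -0.068, 0, 0, 0, -0.3, 0, 0, -0.07, 0, 0, 0, -0.3])

```text
clock: 13.38
eef_pos: [547.7, -51.8, 76.5]
tcp_rot: [3.14, 0.0, 1.512]
contact_force: [-0.0, -0.2, -1.3]
opening: 0.579
grasp_force: 33.4
```

```bash
python3 -c "
from rig import r,cams
from h import *
delta(r,591.6,131.5,76.5,85.2)"
```

```text
clock 13.3833 F [-0.  -0.2 -1.3] grip 33.42171013355255 shift m [0.1855 0.033  0.    ] rot [0.0018 0.     0.025 ]
```

send_rows(targets=[0.002, 0, 0, 0, 0, 0.001, -0.3, 0.008, 0.001, 0, 0, 0, 0.002, -0.3, 0.017, 0.003, 0, 0, 0, 0.003, -0.3, 0.028, 0.005, 0, 0, 0, 0.004, -0.3, 0.041, 0.007, 0, 0, 0, 0.006, -0.3, 0.055, 0.01, 0, 0, 0, 0.008, -0.3, 0.069, 0.012, 0, 0, 0, 0.01, -0.3, 0.083, 0.015, 0, 0, 0, 0.012, -0.3, 0.097, 0.017, 0, 0, 0, 0.013, -0.3, 0.11, 0.02, 0, 0, 0, 0.015, -0.3, 0.122, 0.022, 0, 0, 0, 0.017, -0.3, 0.133, 0.024, 0, 0, 0, 0.018, -0.3])

```text
clock: 14.38
eef_pos: [579.0, 81.2, 74.9]
tcp_rot: [-3.141, -0.0, 1.494]
contact_force: [0.2, 0.1, -1.2]
opening: 0.578
grasp_force: 33.4
```

send_rows(targets=[0.01, 0.0015, 0, 0, 0, 0.001, -0.3, 0.02, 0.003, 0, 0, 0, 0.002, -0.3, 0.029, 0.005, 0, 0, 0, 0.003, -0.3, 0.037, 0.006, 0, 0, 0, 0.004, -0.3, 0.043, 0.007, 0, 0, 0, 0.005, -0.3, 0.048, 0.0075, 0, 0, 0, 0.006, -0.3, 0.051, 0.008, 0, 0, 0, 0.007, -0.3, 0.0525, 0.008, 0, 0, 0, 0.007, -0.3, 0.0525, 0.008, 0, 0, 0, 0.007, -0.3, 0.0525, 0.008, 0, 0, 0, 0.007, -0.3])

```text
clock: 15.22
eef_pos: [590.7, 131.1, 75.1]
tcp_rot: [-3.141, 0.0, 1.487]
contact_force: [-0.4, 0.1, -1.5]
opening: 0.58
grasp_force: 33.4
```

```bash
python3 -c "
from rig import r,cams
from h import *
w=cams.grab_frame('wrist');cv2.imwrite('pics/w2.png',w['color'])
delta(r,600.1,231.2,76.5,85.2)"
```

```text
clock 15.2667 F [ 0.4 -0.6 -1.3] grip 33.42743933200836 shift m [ 0.1006  0.0009 -0.0014] rot [-0.0001  0.0001 -0.0002]
```

View pics/w2.png

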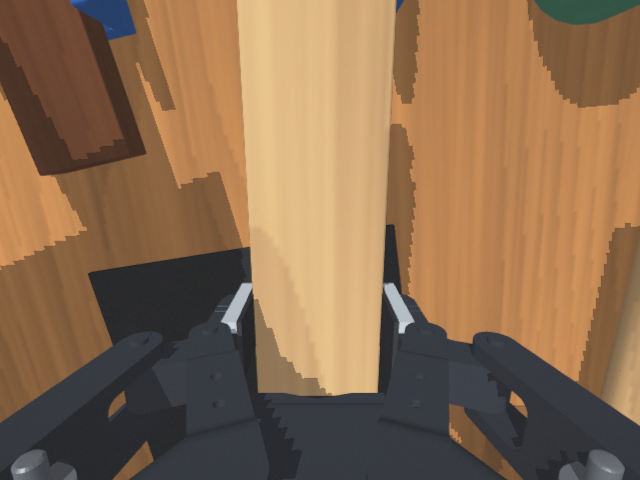

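The held board hides most of the bay in the wrist view, and only blue corners at (100,15) and (400,5) show. The top-camera calibration agreed with the first grasp to about 1 mm, so I'll use it. I'll advance to 15 mm short of the stop, staying above the walls.

send_rows(targets=[0.001, 0, 0, 0, 0, 0, -0.3, 0.004, 0, 0, 0, 0, 0, -0.3, 0.01, 0, 0, 0, 0, 0, -0.3, 0.019, 0.001, 0, 0, 0, 0, -0.3, 0.03, 0.001, 0, 0, 0, 0, -0.3, 0.043, 0.001, 0, 0, 0, 0, -0.3, 0.056, 0.001, 0, 0, 0, 0, -0.3, 0.067, 0.001, 0, 0, 0, 0, -0.3, 0.076, 0.001, 0, 0, 0, 0, -0.3, 0.082, 0.001, 0, 0, 0, 0, -0.3, 0.085, 0.001, 0, 0, 0, 0, -0.3, 0.086, 0.001, 0, 0, 0, 0, -0.3])

```text
clock: 16.27
eef_pos: [598.9, 217.6, 75.0]
tcp_rot: [-3.142, 0.0, 1.488]
contact_force: [0.1, -0.4, -1.0]
opening: 0.577
grasp_force: 33.4
```

```bash
python3 -c "
from rig import r,cams
from h import *
t=cams.grab_frame('top')['color'][180:270,110:230];s=cams.grab_frame('scene')['color'][150:270,360:500]
p=np.zeros((400,800,3),np.uint8);t=cv2.resize(t,(400,300),interpolation=2);s=cv2.resize(s,(400,343),interpolation=2);p[:300,:400]=t;p[:343,400:]=s;cv2.imwrite('pics/b2.png',p)
delta(r,600.1,231.2,13.4,85.2)"
```

```text
clock 16.3667 F [ 0.1  0.9 -2. ] grip 33.42724621295929 shift m [0.0144 0.     0.0616] rot [-0.0002  0.0002  0.0002]
```

View pics/b2.png

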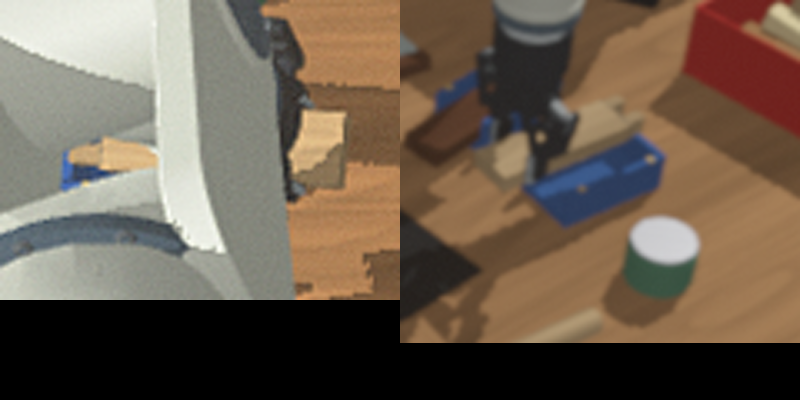

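The scene crop shows the board level above the bay, tails toward the back, with the finger at the mouth. Now I lower it gently.

send_rows(targets=[0, 0, 0.002, 0, 0, 0, -0.3, 0, 0, 0.006, 0, 0, 0, -0.3, 0, 0, 0.011, 0, 0, 0, -0.3, 0, 0, 0.016, 0, 0, 0, -0.3, 0, 0, 0.02, 0, 0, 0, -0.3, 0, 0, 0.023, 0, 0, 0, -0.3, 0, 0, 0.026, 0, 0, 0, -0.3, 0, 0, 0.029, 0, 0, 0, -0.3, 0, 0, 0.031, 0, 0, 0, -0.3, 0, 0, 0.033, 0, 0, 0, -0.3, 0, 0, 0.035, 0, 0, 0, -0.3, 0, 0, 0.036, 0, 0, 0, -0.3])

```text
clock: 17.37
eef_pos: [599.0, 217.0, 38.9]
tcp_rot: [-3.142, 0.0, 1.487]
contact_force: [-0.7, 0.3, -1.0]
opening: 0.58
grasp_force: 33.4
```

send_rows(targets=[0, 0, 0.002, 0, 0, 0, -0.3, 0, 0, 0.004, 0, 0, 0, -0.3, 0, 0, 0.006, 0, 0, 0, -0.3, 0, 0, 0.008, 0, 0, 0, -0.3, 0, 0, 0.01, 0, 0, 0, -0.3, 0, 0, 0.012, 0, 0, 0, -0.3, 0, 0, 0.014, 0, 0, 0, -0.3, 0, 0, 0.016, 0, 0, 0, -0.3, 0, 0, 0.018, 0, 0, 0, -0.3, 0, 0, 0.02, 0, 0, 0, -0.3, 0, 0, 0.021, 0, 0, 0, -0.3, 0, 0, 0.0215, 0, 0, 0, -0.3])

```text
clock: 18.37
eef_pos: [598.9, 217.0, 17.3]
tcp_rot: [-3.141, 0.0, 1.487]
contact_force: [-0.3, -0.2, -0.6]
opening: 0.574
grasp_force: 33.4
```

send_rows(targets=[0, 0, 0.0005, 0, 0, 0, -0.3, 0, 0, 0.001, 0, 0, 0, -0.3, 0, 0, 0.0015, 0, 0, 0, -0.3, 0, 0, 0.002, 0, 0, 0, -0.3, 0, 0, 0.0025, 0, 0, 0, -0.3, 0, 0, 0.0025, 0, 0, 0, -0.3])

```text
clock: 18.87
eef_pos: [599.0, 217.0, 15.0]
tcp_rot: [-3.142, -0.0, 1.487]
contact_force: [-0.3, 0.1, -0.7]
opening: 0.573
grasp_force: 33.4
```

send_rows(targets=[0, 0, 0.0004, 0, 0, 0, -0.3, 0, 0, 0.0008, 0, 0, 0, -0.3, 0, 0, 0.0012, 0, 0, 0, -0.3, 0, 0, 0.0015, 0, 0, 0, -0.3, 0, 0, 0.0015, 0, 0, 0, -0.3])

```text
clock: 19.28
eef_pos: [599.0, 217.0, 13.5]
tcp_rot: [-3.142, 0.0, 1.487]
contact_force: [-0.5, 0.4, -0.3]
opening: 0.577
grasp_force: 33.4
```

Just at the floor. Slide in slowly.

send_rows(targets=[0.001, 0, 0, 0, 0, 0, -0.3, 0.002, 0, 0.0002, 0, 0, 0, -0.3, 0.003, 0, 0.0004, 0, 0, 0, -0.3, 0.004, 0, 0.0004, 0, 0, 0, -0.3, 0.005, 0, 0.0004, 0, 0, 0, -0.3, 0.006, 0, 0.0004, 0, 0, 0, -0.3, 0.007, 0, 0.0004, 0, 0, 0, -0.3, 0.008, 0, 0.0004, 0, 0, 0, -0.3, 0.009, 0, 0.0004, 0, 0, 0, -0.3, 0.01, 0, 0.0004, 0, 0, 0, -0.3])

```text
clock: 20.12
eef_pos: [600.0, 227.0, 13.4]
tcp_rot: [3.141, 0.0, 1.487]
contact_force: [-0.4, -3.1, 4.2]
opening: 0.576
grasp_force: 33.9
```

send_rows(targets=[0.0003, 0, 0, 0, 0, 0, -0.3, 0.0006, 0, 0, 0, 0, 0, -0.3, 0.0009, 0, 0, 0, 0, 0, -0.3, 0.0012, 0, 0, 0, 0, 0, -0.3, 0.0015, 0, 0, 0, 0, 0, -0.3, 0.0018, 0, 0, 0, 0, 0, -0.3, 0.002, 0, 0, 0, 0, 0, -0.3])

```text
clock: 20.7
eef_pos: [600.1, 228.9, 13.4]
tcp_rot: [3.141, 0.0, 1.487]
contact_force: [-1.1, -3.7, 4.5]
opening: 0.578
grasp_force: 34.1
```

send_rows(targets=[0.0003, 0, 0, 0, 0, 0, -0.3, 0.0006, 0, 0, 0, 0, 0, -0.3, 0.0009, 0, 0, 0, 0, 0, -0.3, 0.0012, 0, 0, 0, 0, 0, -0.3, 0.0015, 0, 0, 0, 0, 0, -0.3, 0.0015, 0, 0, 0, 0, 0, -0.3])

```text
clock: 21.2
eef_pos: [600.2, 230.4, 13.3]
tcp_rot: [3.141, 0.0, 1.487]
contact_force: [-0.4, -2.8, 5.6]
opening: 0.578
grasp_force: 34.1
```

send_rows(targets=[0.0003, 0, 0, 0, 0, 0, -0.3, 0.0006, 0, 0, 0, 0, 0, -0.3, 0.0009, 0, 0, 0, 0, 0, -0.3, 0.0012, 0, 0, 0, 0, 0, -0.3, 0.0012, 0, 0, 0, 0, 0, -0.3])

```text
clock: 21.62
eef_pos: [600.4, 231.6, 13.3]
tcp_rot: [3.141, 0.0, 1.487]
contact_force: [-0.3, -3.2, 5.1]
opening: 0.572
grasp_force: 34.1
```

send_rows(targets=[0.0003, 0, 0, 0, 0, 0, -0.3, 0.0006, 0, 0, 0, 0, 0, -0.3, 0.0009, 0, 0, 0, 0, 0, -0.3, 0.0012, 0, 0, 0, 0, 0, -0.3, 0.0012, 0, 0, 0, 0, 0, -0.3])

```text
clock: 22.03
eef_pos: [600.5, 232.8, 13.4]
tcp_rot: [3.141, 0.0, 1.487]
contact_force: [-0.3, -3.5, 5.5]
opening: 0.579
grasp_force: 34.1
```

send_rows(targets=[0.0003, 0, 0, 0, 0, 0, -0.3, 0.0006, 0, 0, 0, 0, 0, -0.3, 0.0009, 0, 0, 0, 0, 0, -0.3, 0.0009, 0, 0, 0, 0, 0, -0.3])

```text
clock: 22.37
eef_pos: [600.5, 233.6, 13.4]
tcp_rot: [3.141, 0.0, 1.487]
contact_force: [-0.6, -2.7, 5.9]
opening: 0.578
grasp_force: 34.1
```

send_rows(targets=[0.0003, 0, 0, 0, 0, 0, -0.3, 0.0006, 0, 0, 0, 0, 0, -0.3, 0.0009, 0, 0, 0, 0, 0, -0.3, 0.0009, 0, 0, 0, 0, 0, -0.3])

```text
clock: 22.7
eef_pos: [600.5, 233.9, 13.4]
tcp_rot: [-3.142, 0.001, 1.487]
contact_force: [0.1, -6.8, 7.4]
opening: 0.576
grasp_force: 34.3
```

send_rows(targets=[0.0003, 0, 0, 0, 0, 0, -0.3, 0.0006, 0, 0, 0, 0, 0, -0.3, 0.0009, 0, 0, 0, 0, 0, -0.3, 0.0009, 0, 0, 0, 0, 0, -0.3])

```text
clock: 23.03
eef_pos: [600.6, 234.0, 13.4]
tcp_rot: [-3.141, 0.002, 1.487]
contact_force: [0.1, -11.3, 6.8]
opening: 0.575
grasp_force: 34.4
```

The stop is reached: the tool stalls at y≈234 and the push rises to 11 N. I'll relax a little, then let go and rise.

send_rows(targets=[-0.0004, 0, 0, 0, 0, 0, -0.3, -0.0008, 0, -0.0002, 0, 0, 0, -0.3, -0.0008, 0, -0.0002, 0, 0, 0, 0.2, -0.0008, 0, -0.0002, 0, 0, 0, 0.35, -0.0008, 0, -0.0002, 0, 0, 0, 0.5, -0.0008, 0, -0.0002, 0, 0, 0, 0.65, -0.0008, 0, -0.0002, 0, 0, 0, 0.65, -0.0008, 0, -0.0002, 0, 0, 0, 0.65, -0.0008, 0, -0.0002, 0, 0, 0, 0.65])

```text
clock: 23.78
eef_pos: [600.4, 234.9, 13.3]
tcp_rot: [-3.142, -0.0, 1.487]
contact_force: [0.4, 0.1, 0.4]
opening: 0.824
grasp_force: 0.0
```

send_rows(targets=[0, 0, -0.003, 0, 0, 0, 0.65, 0, 0, -0.01, 0, 0, 0, 0.65, 0, 0, -0.022, 0, 0, 0, 0.65, 0, 0, -0.038, 0, 0, 0, 0.65, 0, 0, -0.056, 0, 0, 0, 0.65, 0, 0, -0.074, 0, 0, 0, 0.65, 0, 0, -0.09, 0, 0, 0, 0.65, 0, 0, -0.104, 0, 0, 0, 0.65, 0, 0, -0.114, 0, 0, 0, 0.65, 0, 0, -0.12, 0, 0, 0, 0.65])

```text
clock: 24.62
eef_pos: [601.3, 235.0, 135.8]
tcp_rot: [3.139, -0.001, 1.487]
contact_force: [-0.1, 0.7, 0.6]
opening: 0.824
grasp_force: 0.0
```

send_rows(targets=[-0.01, 0, 0, 0, 0, 0, 0.65, -0.03, 0, -0.005, 0, 0, 0, 0.65, -0.055, -0.005, -0.01, 0, 0, 0, 0.65, -0.085, -0.01, -0.02, 0, 0, 0, 0.65, -0.115, -0.02, -0.03, 0, 0, 0, 0.65, -0.145, -0.03, -0.04, 0, 0, 0, 0.65, -0.175, -0.04, -0.05, 0, 0, 0, 0.65, -0.205, -0.05, -0.05, 0, 0, 0, 0.65, -0.23, -0.06, -0.05, 0, 0, 0, 0.65, -0.25, -0.06, -0.05, 0, 0, 0, 0.65, -0.26, -0.06, -0.05, 0, 0, 0, 0.65, -0.26, -0.06, -0.05, 0, 0, 0, 0.65])

```text
clock: 25.62
eef_pos: [518.4, -21.2, 183.0]
tcp_rot: [-3.141, 0.0, 1.485]
contact_force: [0.9, 0.5, -0.2]
opening: 0.823
grasp_force: 0.0
```

```bash
python3 -c "
from rig import r,cams
from h import *
t=cams.grab_frame('top')['color'][180:320,110:250];s=cams.grab_frame('scene')['color'][140:260,350:490]
p=np.zeros((400,800,3),np.uint8);t=cv2.resize(t,(400,400),interpolation=2);s=cv2.resize(s,(400,343),interpolation=2);p[:,:400]=t;p[:343,400:]=s;cv2.imwrite('pics/f.png',p)"
```

```text
(no output)
```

View pics/f.png

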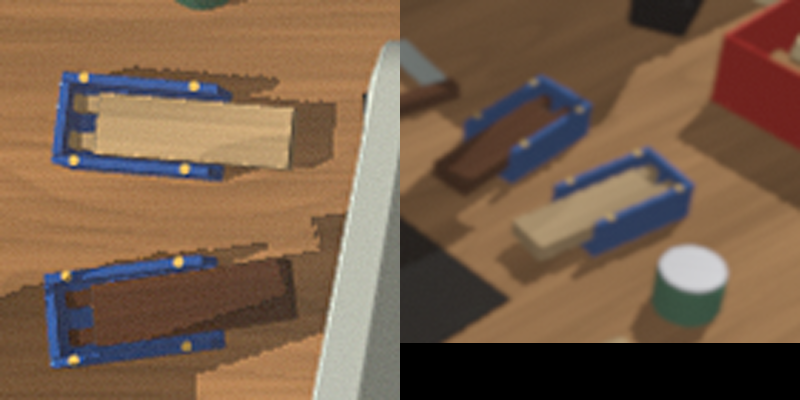

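The pale board lies flat in the free bay with its tails against the back stop, at about (75,120) in the crop. The plain end stands out at about (292,137). The dark board has not moved.

```bash
python3 -c "
from rig import r
print(r.sense()['qvel'].round(3));print(r.sign_off())"
```

```text
[ 0.023  0.004 -0.005  0.001  0.     0.003]
the job is handed in; nothing more can be done
None
```

The pale drawer side lies flat in the empty blue bay, dovetails inward against the back stop and plain end sticking out; I let it go, and the job is handed in (about 26 s, pad-force readings at most 34.4 N).

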